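# Find the worn idler arm and scrap it

### The arm

A 6-joint arm with a two-finger parallel gripper is mounted at the origin on a cart in front of the work surface, level with it; the furniture and walls round the work are solid. World frame = base frame: x ahead of the robot, y to its left, z up, the work surface at z = 0. Lengths are in m, angles in degrees, forces in N, time in s.
With the tool pointing down it reaches from about 0.3 to 0.75 m from the base axis. Payload 8.5 kg.
Tool frame: the origin (TCP) lies where the fingers leave the gripper's body, on its centre line; the fingertips stand 73 mm ahead of it and the grasp point (between the pads) lies 54 mm ahead of it (ctrl.tcp_to_tips is the distance from the TCP to the fingertips, in m); z points along the fingers, x is the direction in which the jaws open and shut, and the axes are right-handed (so a half turn about z gives the same grasp; the last joint's range is limited). The gripper opens to 85 mm and grips with 20 to 120 N. Pads are 22 mm wide; open, the fingers measure 114 mm over their backs; the gripper's body (76 mm by 85 mm) begins 54 mm behind the grasp point. The pads swing forward as they close: fully open they stand 13 mm farther back than shut.
Start: joints at [55.846, 21.807, 74.336, -0, 83.858, -12.336], TCP at [0.204, 0.511, 0.304] pointing down, gripper open.
Joint ranges: [-178.18, 178.18], [-50.72, 133.34], [12.68, 142.11], [-81.47, 261.47], [9.98, 163.14], [-165.26, 165.26]. Speed limits (degrees/s): [136.94, 136.94, 180, 180, 180, 180].

### API

Orientations are given as a 3x3 rotation matrix whose columns are the frame's x, y, z axes.
In Python, from station import ctrl, grab_frame, calibration, boxes_of gives the robot as it stands.
- The arm moves only by the tool jog_arm, never from a script. Its argument "motion" is a list that holds one entry, the list of rows, each a list of 7 numbers: the turn, a rotation vector about the world's x, y, z in rad, then the shift along the world's x, y, z in cm, then the closure, from 0 (fully open) to 1 (shut). In form: [[[wx, wy, wz, tx, ty, tz, hand], ...]]. A call has 1 to 20 rows; each row shifts and turns the commanded pose from where the row before left it; what a row does not reach is not made up. A row lasts 1/8 s, in which the tool goes at most 62.5 mm and 10.7 degrees, less where a joint would pass 70% of its speed; a pose out of reach is approached as far as the arm can. A call with a gripper value outside its range is refused whole. The fingers move at their own pace and stop on an object; the grip force is fixed at half the most. Time passes only in rows, so rows that do not move let the fingers close. It gives the time, the measured TCP pose, the force and the opening at its end, in the units of the state.
- ctrl.get_state(): the state, without advancing time (a new reading comes with each control period).
- grab_frame(name): name is "scene" or "top" or "wrist"; returns the picture (384x512x3 uint8, red, green, blue); there is no depth.
- calibration(name): a dict with "vertical_fov" (degrees; the focal length in pixels is half the picture's height over the tangent of half this angle, whatever the lens; pixels are square), "cx", "cy" (the principal point, pixels), "R" (3x3) and "t" (3): a world point X has camera coordinates R X + t; the wrist camera has in their place "T_tool_cam" (4x4, takes a point from camera to tool coordinates, whose origin is the TCP and whose axes are the tool frame's). Camera axes: x right, y down, z forward; pixel columns grow to the right and rows downward; lengths in m; the calibration is good to about 2 mm. A picture is of the moment at which its call begins: read the wrist's pose just before it. calibration takes no time and is no camera call.
- ctrl.sign_off(): hands the job in, once; it reports no verdict.
Trained networks look in the newest picture that a camera, given by its name, has taken for a name from the list of things; names that differ only in an ending like _2 or _b are one class to them, and where a whole thing is asked for, a point or a joint stands for the part that bears it (a point fixed in the world has none). Each returns a list of dicts, best first, with "confidence" (0 to 1); they miss things now and then, are a little off and sometimes report something else, mostly with a low value. They report only what shows in the picture. A call takes as long as a camera call.
- boxes_of(camera, target): "uv" ([column, row] in pixels, amid what is visible of it).
The state is a dict: "t": time; "joint_positions": joint angles; "qd": joint speeds; "joint_torque": joint torques, N m; "eef_pos": TCP position; "tool_rot": TCP orientation; "ft_force": force on the tool from outside, world axes, zero at the start; "ft_torque": the same for the moment, N m; "width": finger opening in m.
Only numpy, scipy, OpenCV 4.12 (cv2) and the standard library are available. Lean on these libraries where they do the work, as an engineer would, in place of code of your own. Each camera call takes 0.05 s, during which the arm holds its last target.

### The job

One of the two idler-arm units on the bench has a worn pivot whose arm swings far too freely, the other is sound. Set one of them in the test cradle and rock its arm all the way back and forth twice or more to feel its play; as exactly one is worn, this one test settles which. Then stand the worn unit upright in the steel scrap tray and leave the sound one standing, in the cradle or on the bench, without disturbing the bearing, gear and spanner lying about.

Things in the scene. Friction and masses are not known exactly. Their poses are not given: they have to be found in the camera images.
- idler_1: pivot housing of one of two like idler-arm units (which is worn is not told; 0.84 kg, +-15 %). Dark steel block, 60 (x) x 50 (y) x 30 mm high, round boss to 36 mm, pivot nut to 54 mm; the bright arm over it points along +x, at the start roughly away from the robot. Origin: centre of the underside, under the pivot; z up. Carry it by the two long sides, 50 mm apart in y, below the arm.
- idler_2: the other unit, the same in every outward size as idler_1.
- idler_1_arm (a joint): arm angle of idler_1 about its upright pivot (rad; 0 = along the housing's +x, + = anticlockwise from above). No spring: friction of 0.03 N m (0.4 N at the stud) holds it where it is left, up to hard stops: sound unit +-0.06 rad (5 mm at the stud), worn unit +-0.30 rad (24 mm). One unit is sound, one worn. Starts within 0.03 of 0. In the cradle 5 N at the stud is plenty; much more may tip the unit.
- idler_2_arm (a joint): arm angle of idler_2 about its upright pivot (rad; 0 = along the housing's +x, + = anticlockwise from above). No spring: friction of 0.03 N m (0.4 N at the stud) holds it where it is left, up to hard stops: sound unit +-0.06 rad (5 mm at the stud), worn unit +-0.30 rad (24 mm). One unit is sound, one worn. Starts within 0.03 of 0. In the cradle 5 N at the stud is plenty; much more may tip the unit.
- idler_1_stud (a point): idler_1: middle of the upright round stud (14 mm thick, 47 to 80 mm above the housing's underside) at the end of the arm, on its axis, 80 mm from the pivot and 66 mm above the underside; moves with the arm. The arm is 20 mm wide, from 37 to 47 mm height, with a 30 mm round eye under the stud.
- idler_2_stud (a point): idler_2: middle of the upright round stud (14 mm thick, 47 to 80 mm above the housing's underside) at the end of the arm, on its axis, 80 mm from the pivot and 66 mm above the underside; moves with the arm. The arm is 20 mm wide, from 37 to 47 mm height, with a 30 mm round eye under the stud.
- cradle: test cradle fixed to the bench: wooden board 120 x 96 x 6 mm with two bright end stops, flared lips up to 30 mm above the bench, that wrap round a housing's four corners. Pocket 65 (x) x 55 mm (y): 2.5 mm of play a side, about 0.08 rad of turn. The y sides are open over 47 mm for the fingers. A housing goes in from above, long side along x, arm to either end. Origin: board's underside centre.
- cradle_floor (a point): centre of the pocket's floor, on which the housing stands, 6 mm above the bench; axes as the cradle's
- scrap_tray: the scrap tray, fixed to the bench: an open square steel tray 180 x 180 mm, 26 mm high, walls and floor 4 mm. Origin: centre of its underside; the arm of a unit passes over its walls.
- bearing_0: ball bearing lying flat, 62 mm across, 16 mm high, a bystander; origin centre of its underside
- gear: spur gear lying flat, 68 mm across, 18 mm high, a bystander; origin centre of its underside
- spanner_0: combination spanner lying flat, 154 mm long, 6 mm thick, a bystander; origin centre of its underside

How it is judged (in metres and radians):
On the way, in this order (a step that is already met when the one before it is completed fails the run):
1. a unit stands in the cradle and its arm is swung to its anticlockwise stop (((x of idler_1 in the frame of cradle_floor between -0.01 and 0.01 m and y of idler_1 in the frame of cradle_floor between -0.01 and 0.01 m and z of idler_1 in the frame of cradle_floor below 0.008 m and angle between the x axis of idler_1 and the x axis of cradle, either way round below 0.2 rad and value of joint idler_1_arm above 0.22 rad) or (x of idler_2 in the frame of cradle_floor between -0.01 and 0.01 m and y of idler_2 in the frame of cradle_floor between -0.01 and 0.01 m and z of idler_2 in the frame of cradle_floor below 0.008 m and angle between the x axis of idler_2 and the x axis of cradle, either way round below 0.2 rad and value of joint idler_2_arm above 0.04 rad))), for 0.05 s.
2. the arm of a unit standing in the cradle is swung to its clockwise stop (((x of idler_1 in the frame of cradle_floor between -0.01 and 0.01 m and y of idler_1 in the frame of cradle_floor between -0.01 and 0.01 m and z of idler_1 in the frame of cradle_floor below 0.008 m and angle between the x axis of idler_1 and the x axis of cradle, either way round below 0.2 rad and value of joint idler_1_arm below -0.22 rad) or (x of idler_2 in the frame of cradle_floor between -0.01 and 0.01 m and y of idler_2 in the frame of cradle_floor between -0.01 and 0.01 m and z of idler_2 in the frame of cradle_floor below 0.008 m and angle between the x axis of idler_2 and the x axis of cradle, either way round below 0.2 rad and value of joint idler_2_arm below -0.04 rad))), for 0.05 s.
3. the arm of a unit standing in the cradle is swung to its anticlockwise stop again (((x of idler_1 in the frame of cradle_floor between -0.01 and 0.01 m and y of idler_1 in the frame of cradle_floor between -0.01 and 0.01 m and z of idler_1 in the frame of cradle_floor below 0.008 m and angle between the x axis of idler_1 and the x axis of cradle, either way round below 0.2 rad and value of joint idler_1_arm above 0.22 rad) or (x of idler_2 in the frame of cradle_floor between -0.01 and 0.01 m and y of idler_2 in the frame of cradle_floor between -0.01 and 0.01 m and z of idler_2 in the frame of cradle_floor below 0.008 m and angle between the x axis of idler_2 and the x axis of cradle, either way round below 0.2 rad and value of joint idler_2_arm above 0.04 rad))), for 0.05 s.
At the end, for the whole second after the job is handed in: the worn unit stands on the floor of the scrap tray (within 60 mm of its centre along each side, 8 mm of its floor, upright within 0.15 rad), the sound one stands upright within 0.15 rad in the cradle or on the bench, at least 110 mm from the tray's centre; both at rest (x of idler_1 in the frame of scrap_tray between -0.06 and 0.06 m and y of idler_1 in the frame of scrap_tray between -0.06 and 0.06 m and z of idler_1 in the frame of scrap_tray below 0.012 m and angle between each of idler_1, idler_2's own z axis and vertical below 0.15 rad and linear speed of each of idler_1, idler_2 below 0.02 m/s and height (world z) of idler_2 between -0.01 and 0.015 m and horizontal distance between idler_2 and scrap_tray above 0.11 m); the robot touches nothing.
It fails at once if the bearing is shifted by more than 30 mm (distance of bearing_0 from where it was at the start of the episode above 0.03 m).
It fails at once if the gear is shifted by more than 30 mm (distance of gear from where it was at the start of the episode above 0.03 m).
It fails at once if the spanner is shifted by more than 30 mm (distance of spanner_0 from where it was at the start of the episode above 0.03 m).
It also fails if it takes over 69 s, if anything falls off the work surface, if the arm or the gripper's body presses on something with over 40 N, if the wrist force passes 120 N, or if a joint passes its speed limit or range.

## Working session

There is one attempt and no reset: what is moved stays moved. The work goes in short steps, Python scripts to look and compute and a tool call to move; the robot and the scene stay as the last step left them, time stands still between calls to the robot, and variables do not carry over. Pictures are saved under pics/ and viewed, and the job is handed in when it is done.

Besides the shell and the picture viewer there is one more tool, called as name([rows], argument=value, ...), one row to a line, values as JSON. jog_arm: Moves the arm, as the interface text tells. Its arguments: {"type":"object","properties":{"motion":{"type":"array"}},"required":["motion"]}

```bash
ls; mkdir -p pics
python3 - <<'E'
from station import ctrl, grab_frame, calibration, boxes_of
import cv2, numpy as np
s=ctrl.get_state(); print(s['t'],s['eef_pos'],s['tool_rot'],s['width'],s['ft_force'])
for n in ['scene','top','wrist']:
    im=grab_frame(n); cv2.imwrite(f'pics/{n}0.png',im[:,:,::-1])
    c=calibration(n); print(n,{k:np.round(np.array(v),4).tolist() for k,v in c.items()})
for n in ['scene','top']:
    for t in ['idler_1','idler_1_stud','cradle','scrap_tray','bearing_0','gear','spanner_0']:
        print(n,t,[(np.round(b['uv'],1).tolist(),round(b['confidence'],2)) for b in boxes_of(n,t)][:4])
print(ctrl.get_state()['t'])
E
```

```text
pics
0.0 [0.20428752 0.51043675 0.30331248] [[ 3.71610546e-01  9.28388353e-01 -8.17267577e-04]
 [ 9.28387603e-01 -3.71611319e-01 -1.21931613e-03]
 [-1.43570478e-03 -3.05630353e-04 -9.99998923e-01]] 0.08569100550923074 [ 0.68793284 -0.04795636  0.06844417]
scene {'vertical_fov': 45.7445, 'cx': 259.4138, 'cy': 187.6651, 'R': [[0.8908, -0.4541, 0.0156], [-0.338, -0.6853, -0.6451], [0.3036, 0.5694, -0.7639]], 't': [-0.4864, 0.301, 1.0203]}
top {'vertical_fov': 50.2193, 'cx': 248.7952, 'cy': 188.7392, 'R': [[-0.0248, -0.9997, 0.0048], [-0.9785, 0.0233, -0.2047], [0.2045, -0.0098, -0.9788]], 't': [0.0758, 0.5766, 1.296]}
wrist {'vertical_fov': 58.8975, 'cx': 259.7439, 'cy': 187.8857, 'T_tool_cam': [[1.0, -0.0002, 0.0008, -0.0005], [-0.0001, 0.9548, 0.2974, -0.0748], [-0.0008, -0.2974, 0.9548, -0.071], [0.0, 0.0, 0.0, 1.0]]}
scene idler_1 [([275.1, 323.7], 0.9), ([264.3, 259.2], 0.73)]
scene idler_1_stud [([273.0, 255.1], 0.62), ([290.2, 320.0], 0.57)]
scene cradle [([221.7, 201.6], 0.96)]
scene scrap_tray [([180.9, 137.4], 0.75), ([287.7, 322.2], 0.66)]
scene bearing_0 [([260.9, 176.4], 0.69), ([286.4, 323.1], 0.33)]
scene gear [([284.0, 195.3], 0.91)]
scene spanner_0 [([345.5, 277.5], 0.69)]
top idler_1 [([294.4, 209.6], 0.88), ([342.4, 225.3], 0.63)]
top idler_1_stud []
top cradle [([228.5, 215.5], 0.91)]
top scrap_tray [([141.7, 220.0], 0.66)]
top bearing_0 [([249.3, 170.9], 0.62), ([211.9, 173.1], 0.55)]
top gear [([335.4, 164.2], 0.73), ([248.5, 169.5], 0.68)]
top spanner_0 [([322.5, 160.7], 0.65)]
0.85
```

View pics/scene0.png

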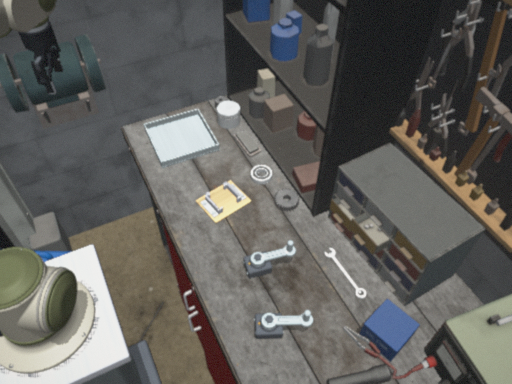

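View pics/top0.png

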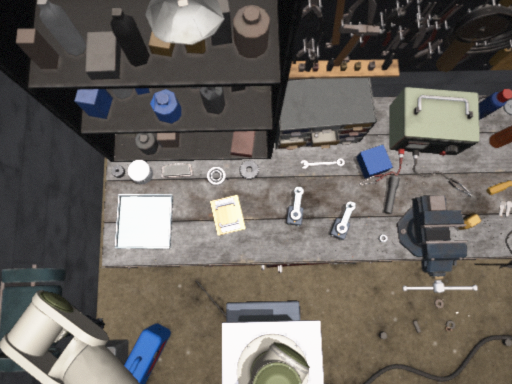

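View pics/wrist0.png

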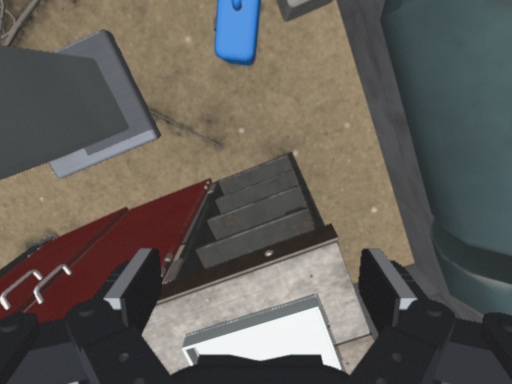

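The scene view shows the tray at (181,137), the cradle at (223,201), and the units at about (260,265) and (268,323). Their arms point right. In the top view the tray is at (144,221), the cradle at (228,215), and the units at (294,215) and (341,228). Next I'll crop and enlarge these areas, then triangulate.

```bash
cat > h.py <<'E'
from station import ctrl, grab_frame, calibration, boxes_of
import cv2, numpy as np
def K(c,h=384):
    f=h/2/np.tan(np.radians(c['vertical_fov'])/2); return f
def cam(n,st=None):
    c=calibration(n)
    if n=='wrist':
        T=np.array(c['T_tool_cam']); W=np.eye(4); W[:3,:3]=st['tool_rot']; W[:3,3]=st['eef_pos']
        M=np.linalg.inv(W@T); R,t=M[:3,:3],M[:3,3]
    else: R,t=np.array(c['R']),np.array(c['t'])
    return K(c),c['cx'],c['cy'],R,t
def ray(cm,uv):
    f,cx,cy,R,t=cm; d=R.T@np.array([(uv[0]-cx)/f,(uv[1]-cy)/f,1]); return -R.T@t,d/np.linalg.norm(d)
def onz(cm,uv,z):
    o,d=ray(cm,uv); return o+d*(z-o[2])/d[2]
def tri(a,b):
    (o1,d1),(o2,d2)=a,b
    A=np.stack([d1,-d2],1); s=np.linalg.lstsq(A,o2-o1,rcond=None)[0]
    p,q=o1+s[0]*d1,o2+s[1]*d2; return (p+q)/2,np.linalg.norm(p-q)
def proj(cm,X):
    f,cx,cy,R,t=cm; p=R@np.array(X)+t; return np.array([f*p[0]/p[2]+cx,f*p[1]/p[2]+cy])
def crop(im,u0,v0,u1,v1,k,fn):
    cv2.imwrite(fn,cv2.resize(im[v0:v1,u0:u1,::-1],None,fx=k,fy=k,interpolation=cv2.INTER_CUBIC))
E
python3 - <<'E'
import cv2
from h import *
s=cv2.imread('pics/scene0.png')[:,:,::-1]; t=cv2.imread('pics/top0.png')[:,:,::-1]
crop(s,130,90,390,350,2.3,'pics/s1.png')
crop(t,105,150,365,280,3,'pics/t1.png')
S,T=cam('scene'),cam('top')
for n,a,b in [('tray',(181,137),(144,221)),('cradle',(222.5,201.5),(228,215)),('bear',(261,173),(216,175)),('gear',(286,200),(249,170)),('studA',(291,246),(298.5,191)),('studB',(307,318),(350.5,206)),('pivA',(258,259),(295.5,210.5)),('pivB',(268,321),(341.5,226))]:
    print(n,np.round(tri(ray(S,a),ray(T,b))[0],3),round(tri(ray(S,a),ray(T,b))[1],4))
E
```

```text
tray [0.487 0.417 0.009] 0.002
cradle [0.501 0.134 0.003] 0.0004
bear [0.639 0.173 0.013] 0.0001
gear [0.657 0.059 0.008] 0.002
studA [ 0.572 -0.104  0.059] 0.0098
studB [ 0.517 -0.274  0.049] 0.0065
pivA [ 0.5   -0.091  0.038] 0.0096
pivB [ 0.447 -0.24   0.04 ] 0.0056
```

View pics/s1.png

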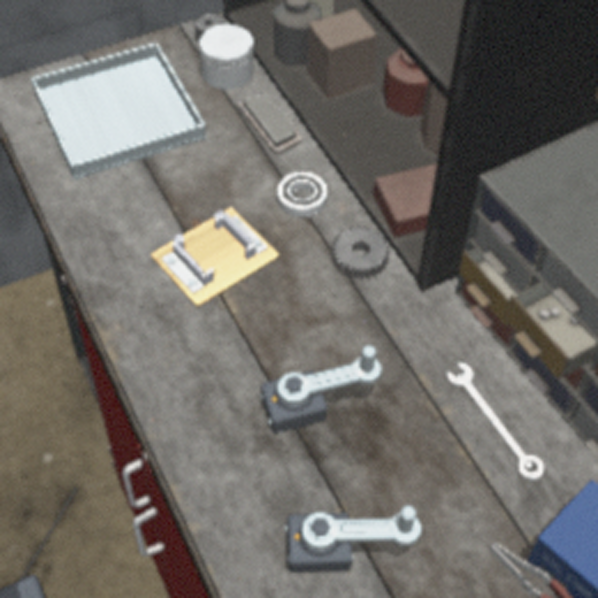

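View pics/t1.png

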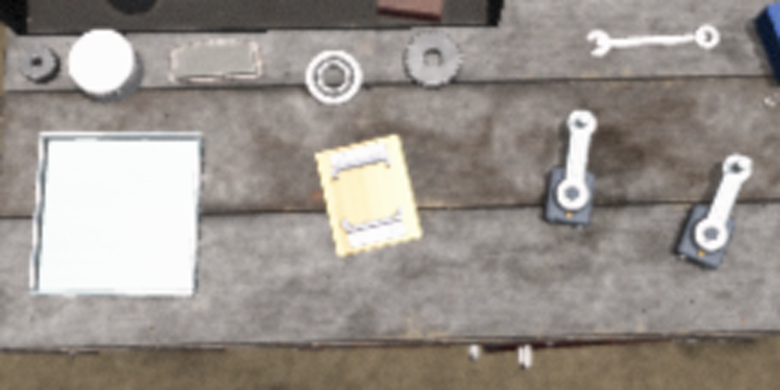

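jog_arm([
  [[0,0,0.0225,2.2,-4.4,0,0],[0,0,0.0225,2.2,-4.4,0,0],[0,0,0.0225,2.2,-4.4,0,0],[0,0,0.0225,2.2,-4.4,0,0],[0,0,0.0225,2.2,-4.4,0,0],[0,0,0.0225,2.2,-4.4,0,0],[0,0,0.0225,2.2,-4.4,0,0],[0,0,0.0225,2.2,-4.4,0,0],[0,0,0.0225,2.2,-4.4,0,0],[0,0,0.0225,2.2,-4.4,0,0],[0,0,0.0225,2.2,-4.4,0,0],[0,0,0,0,0,0,0],[0,0,0,0,0,0,0]],
])

```text
t: 2.48
eef_pos: [0.4461, 0.0269, 0.3038]
tool_rot: [[0.133, 0.991, -0.0], [0.991, -0.133, 0.0], [0.0, -0.001, -1.0]]
ft_force: [-0.8, -0.0, 0.3]
width: 0.0851
```

```bash
cat >> h.py <<'E'
import json
def snap(n,fn):
    st=ctrl.get_state(); im=grab_frame(n); cv2.imwrite(f'pics/{fn}.png',im[:,:,::-1])
    json.dump({k:np.array(st[k]).tolist() for k in ('eef_pos','tool_rot','t')},open(f'pics/{fn}.json','w'))
    return im
def wcam(fn): return cam('wrist',json.load(open(f'pics/{fn}.json')))
E
python3 - <<'E'
from h import *
im=snap('wrist','w1')
cv2.imwrite('pics/w1b.png',cv2.resize(im[:,:,::-1],None,fx=1.55,fy=1.55,interpolation=cv2.INTER_CUBIC))
st=ctrl.get_state();print(st['t'],st['eef_pos'],st['joint_positions'],ctrl.tcp_to_tips, st['ft_force'])
E
```

```text
2.525 [0.44596688 0.02731602 0.30393778] [-1.17467579e+01  1.14110534e+01  8.95363738e+01  1.15858454e-02
  7.90690096e+01 -9.41477306e+01] 0.0726 [ 0.1811321  -0.01567177 -0.14502782]
```

View pics/w1b.png

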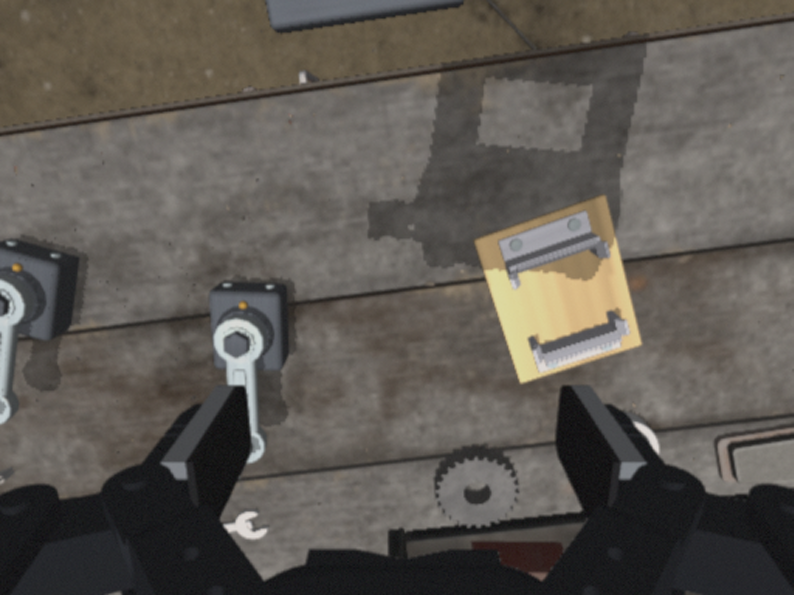

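The wrist view shows the cradle board with corners at (475,240), (605,196), (641,345) and (521,383) in the enlarged picture. Unit A's nut is at (237,344), with its housing around x 211–287 and y 283–367.

Run:
```python
from h import *
c=wcam('w1'); k=1.55
P=[onz(c,np.array(p)/k,0.006) for p in [(475,240),(605,196),(641,345),(521,383)]]
P=np.array(P)[:,:2]; print(P.round(4)); print('centre',P.mean(0).round(4))
print([np.linalg.norm(P[i]-P[(i+1)%4]).round(4) for i in range(4)])
x=(P[2]+P[3]-P[0]-P[1]); print('yaw',np.degrees(np.arctan2(x[1],x[0])))
y=(P[1]+P[2]-P[0]-P[3]) ; print('yaw y',np.degrees(np.arctan2(-y[0],y[1])), )
# cradle lip tops (z~.03)
print('nut',onz(c,np.array((237,344))/k,.054), 'stud',onz(c,np.array((257,444))/k,.08))
for p in [(211,290),(286,286),(284,367)]: print(onz(c,np.array(p)/k,.030).round(4))
T=cam('top')
im=cv2.imread('pics/top0.png')[:,:,::-1]
print('nut from top',onz(T,(571/3+105,193/3+150),.054))
print('tri nut',tri(ray(c,np.array((237,344))/k),ray(T,(571/3+105,193/3+150))), 'stud', tri(ray(c,np.array((257,444))/k),ray(T,(581/3+105,118/3+150))))
print('tri cradle',tri(ray(c,proj(c,[*P.mean(0),.006])),ray(T,(368/3+105,194.5/3+150))))
```

```text
[[0.4545 0.0773]
 [0.4356 0.1697]
 [0.5519 0.1944]
 [0.5716 0.1022]]
centre [0.5034 0.1359]
[np.float64(0.0942), np.float64(0.1188), np.float64(0.0943), np.float64(0.1197)]
yaw 12.018068365062401
yaw y 11.816826735583929
nut [ 0.49217466 -0.08966799  0.054     ] stud [ 0.55223639 -0.08242315  0.08      ]
[ 0.4597 -0.1077  0.03  ]
[ 0.4637 -0.0563  0.03  ]
[ 0.5231 -0.0697  0.03  ]
nut from top [ 0.49001718 -0.08882843  0.054     ]
tri nut (array([ 0.48961516, -0.08777349,  0.05971867]), np.float64(0.001078800591195755)) stud (array([ 0.57960186, -0.10418321,  0.03246137]), np.float64(0.006327899328637551))
tri cradle (array([0.50010992, 0.13435177, 0.01362917]), np.float64(0.00150992383734338))
```

jog_arm([
  [[0,0,0,0.3,-4,-3,0],[0,0,0,0.3,-4,-3,0],[0,0,0,0.4,-3.6,-3,0],[0,0,0,0,0,0,0],[0,0,0,0,0,0,0]],
])

```text
t: 3.15
eef_pos: [0.4564, -0.0883, 0.2145]
tool_rot: [[0.132, 0.991, 0.001], [0.991, -0.132, -0.0], [0.0, 0.001, -1.0]]
ft_force: [0.3, 0.4, 0.5]
width: 0.0854
```

Run:
```python
from h import *
im=snap('wrist','w2')
cv2.imwrite('pics/w2b.png',cv2.resize(im[:,:,::-1],None,fx=1.55,fy=1.55,interpolation=cv2.INTER_CUBIC))
st=ctrl.get_state();print(st['t'],st['eef_pos'])
```

```text
3.2 [ 0.45649263 -0.08815287  0.21479913]
```

View pics/w2b.png

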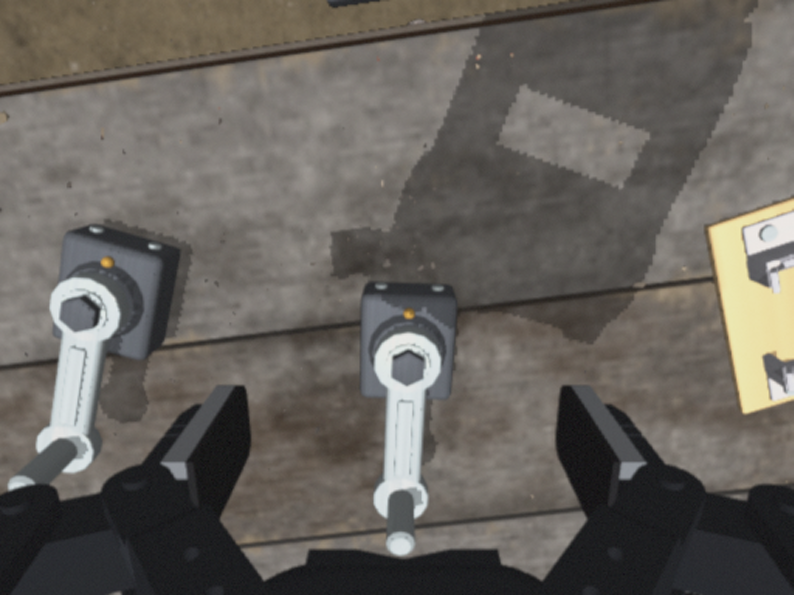

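The units are clear here. Unit A's nut is at (407,367), its stud top at (400,543), and its housing top corners at (362,296), (455,298), (361,397) and (451,397). Unit B's nut is at (79,313) and its stud top at (22,482).

Run:
```python
from h import *
c=wcam('w2'); c1=wcam('w1'); k=1.55
g=lambda p,z: onz(c,np.array(p)/k,z)
for n,nut,st,cs in [('A',(407,367),(400,543),[(362,296),(455,298),(451,397),(361,397)]),('B',(79,313),(22,482),[(66,234),(180,251),(150,358),(55,350)])]:
    N=g(nut,.054);S=g(st,.08); print(n,N.round(4),S.round(4),'arm yaw',np.degrees(np.arctan2(S[1]-N[1],S[0]-N[0])),np.linalg.norm((S-N)[:2]))
    C=np.array([g(p,.03) for p in cs]); print(C.round(4)); print('centre',C.mean(0).round(4))
    for i in range(4):
        d=C[(i+1)%4]-C[i]; print(np.linalg.norm(d).round(4),np.degrees(np.arctan2(d[1],d[0])).round(1))
print('tri nutA w1-w2',tri(ray(c1,np.array((237,344))/k),ray(c,np.array((407,367))/k)))
print('tri front corner A',tri(ray(c1,np.array((286,286))/k),ray(c,np.array((455,298))/k)), tri(ray(c1,np.array((211,290))/k),ray(c,np.array((362,296))/k)))
T=cam('top');print('nutA top', onz(T,(571/3+105,193/3+150),.054))
```

```text
A [ 0.4919 -0.0914  0.054 ] [ 0.571  -0.1054  0.08  ] arm yaw -9.986799164441262 0.08033433183146611
[[ 0.4609 -0.1103  0.03  ]
 [ 0.4682 -0.0635  0.03  ]
 [ 0.5241 -0.0714  0.03  ]
 [ 0.5176 -0.1197  0.03  ]]
centre [ 0.4927 -0.0912  0.03  ]
0.0474 81.1
0.0564 -8.1
0.0488 -97.6
0.0575 170.6
B [ 0.4443 -0.2394  0.054 ] [ 0.5137 -0.2732  0.08  ] arm yaw -26.00482116867633 0.07719184802003208
[[ 0.4101 -0.2494  0.03  ]
 [ 0.4258 -0.1961  0.03  ]
 [ 0.4801 -0.2267  0.03  ]
 [ 0.4691 -0.2749  0.03  ]]
centre [ 0.4463 -0.2368  0.03  ]
0.0555 73.6
0.0623 -29.4
0.0495 -102.9
0.0643 156.6
tri nutA w1-w2 (array([ 0.49414733, -0.09167418,  0.04897746]), np.float64(0.00016922245693141852))
tri front corner A (array([ 0.47136747, -0.06184793,  0.01207238]), np.float64(0.005594735775378716)) (array([ 0.46240061, -0.11104489,  0.02252384]), np.float64(0.0015525047770362018))
nutA top [ 0.49001718 -0.08882843  0.054     ]
```

jog_arm([
  [[0,0,-0.022,1.8,-0.15,-3,0],[0,0,0,1.75,-0.15,-3,0],[0,0,0,0,0,-3,0],[0,0,0,0,0,-2.8,0],[0,0,0,0,0,-2,0],[0,0,0,0,0,0,0],[0,0,0,0,0,0,0]],
])

```text
t: 4.08
eef_pos: [0.4925, -0.092, 0.0772]
tool_rot: [[0.154, 0.988, 0.002], [0.988, -0.154, -0.001], [-0.001, 0.002, -1.0]]
ft_force: [-0.3, -0.1, 0.0]
width: 0.0854
```

Run:
```python
from h import *
im=snap('wrist','w3')
cv2.imwrite('pics/w3b.png',cv2.resize(im[:,:,::-1],None,fx=1.55,fy=1.55,interpolation=cv2.INTER_CUBIC))
st=ctrl.get_state();print(st['t'],st['eef_pos'],st['ft_force'],ctrl.tcp_to_tips)
```

```text
4.125 [ 0.49243296 -0.09212295  0.07719872] [-0.5318507   0.09107395  0.40048634] 0.0726
```

View pics/w3b.png

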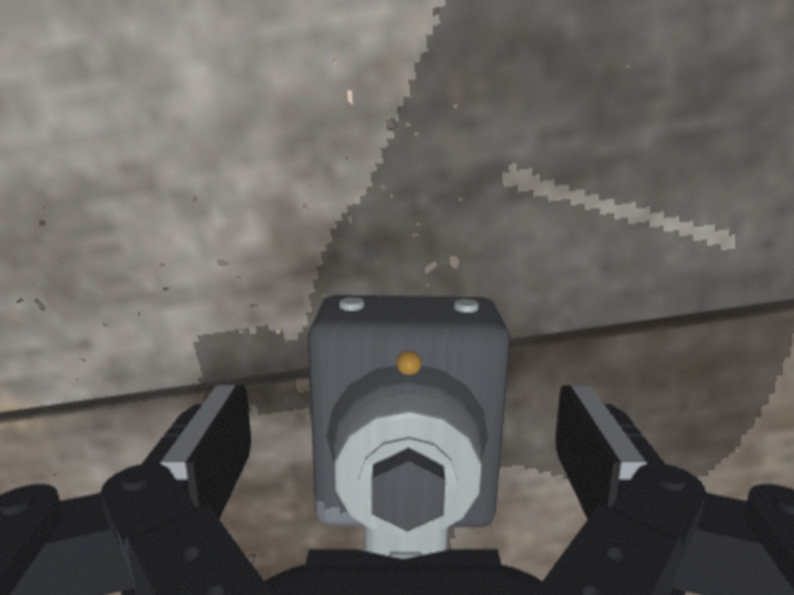

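The unit sits between the pads and is well aligned, with the nut at (408,487). I'll close the gripper now.

jog_arm([
  [[0,0,0,0,0,0,0.3],[0,0,0,0,0,0,0.6],[0,0,0,0,0,0,1],[0,0,0,0,0,0,1],[0,0,0,0,0,0,1],[0,0,0,0,0,0,1]],
])

```text
t: 4.88
eef_pos: [0.492, -0.0923, 0.0766]
tool_rot: [[0.155, 0.988, 0.001], [0.988, -0.155, -0.0], [0.0, 0.001, -1.0]]
ft_force: [-1.3, 1.5, 7.3]
width: 0.0495
```

Run:
```python
from h import *
im=snap('wrist','w4')
cv2.imwrite('pics/w4b.png',cv2.resize(im[:,:,::-1],None,fx=1.55,fy=1.55,interpolation=cv2.INTER_CUBIC))
st=ctrl.get_state();print(st['t'],st['eef_pos'],st['ft_force'],st['width'])
```

```text
4.925 [ 0.49200925 -0.0922954   0.07663747] [-2.18233651  2.03229241  6.93548057] 0.04914009187365536
```

View pics/w4b.png

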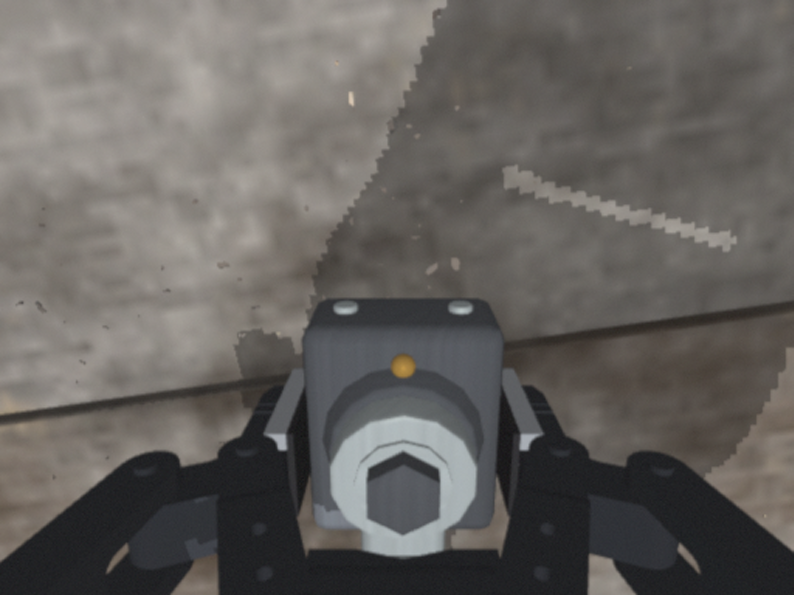

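Run:
```python
from h import *
c=wcam('w4'); k=1.55
N=onz(c,np.array((403,491))/k,.0535); print('nut',N)
D=onz(c,np.array((403,366))/k,.0365); print('dot',D, np.degrees(np.arctan2(*(N-D)[1::-1])))
st=json.load(open('pics/w4.json')); R=np.array(st['tool_rot']); print('in tool',R.T@(N-st['eef_pos']))
T=cam('top'); print(onz(T,(228,158),0),onz(T,(180,158),0))
```

```text
nut [ 0.49074407 -0.09266101  0.0535    ]
dot [ 0.47000745 -0.08939244  0.0365    ] -8.957419931453385
in tool [-0.00056346 -0.00121891  0.02314805]
[0.70266958 0.13142389 0.        ] [0.70661041 0.2997712  0.        ]
```

jog_arm([
  [[0,0,0,0,0,2,1],[0,0,0,0,0,4,1],[0,0,0.073,1.2,4.6,2,1],[0,0,0.073,1.2,4.6,2,1],[0,0,0.073,1.3,4.6,2,1],[0,0,0.073,1.3,4.6,0.4,1],[0,0,0.073,1.3,4.6,0,1],[0,0,0,0,0,0,1],[0,0,0,0,0,0,1]],
])

```text
t: 6.05
eef_pos: [0.5542, 0.1375, 0.1987]
tool_rot: [[-0.208, 0.978, -0.003], [0.978, 0.208, -0.001], [0.0, -0.003, -1.0]]
ft_force: [0.3, -0.5, -9.1]
width: 0.0485
```

Run:
```python
from h import *
im=snap('wrist','w5')
cv2.imwrite('pics/w5b.png',cv2.resize(im[:,:,::-1],None,fx=1.55,fy=1.55,interpolation=cv2.INTER_CUBIC))
st=ctrl.get_state();print(st['t'],st['eef_pos'],st['ft_force'],st['width'])
```

```text
6.1 [0.55433294 0.13701201 0.19897683] [ 0.58882311 -0.15389688 -8.45531684] 0.049218558555999645
```

View pics/w5b.png

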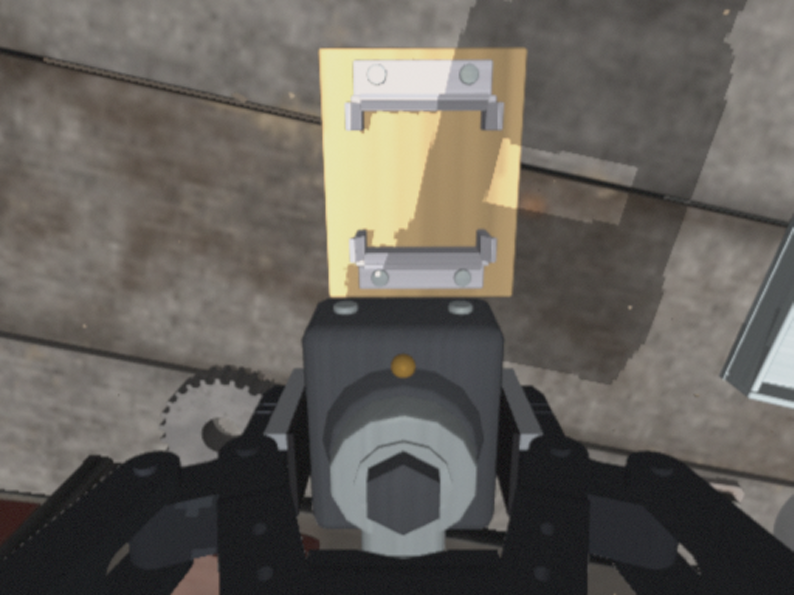

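The whole cradle is visible, with board corners at (320,48), (526,48), (513,296) and (331,297). It lines up with the held unit.

Run:
```python
from h import *
c=wcam('w5'); k=1.55
st=json.load(open('pics/w5.json')); R=np.array(st['tool_rot'])
P=np.array([onz(c,np.array(p)/k,.006) for p in [(320,48),(526,48),(513,296),(331,297)]])
C=P.mean(0); print(P.round(4),C)
print([np.linalg.norm(P[i]-P[(i+1)%4]).round(4) for i in range(4)])
x=P[2]+P[3]-P[0]-P[1]; y=P[1]+P[2]-P[0]-P[3]; print('yaw',np.degrees(np.arctan2(x[1],x[0])),np.degrees(np.arctan2(-y[0],y[1])))
# screws etc: lip inner faces tops z=.03 : (355..)
I=np.array([onz(c,np.array(p)/k,.03) for p in [(362,102),(487,101),(484,247),(364,247)]]); print(I.round(4),I.mean(0))
S=np.array([onz(c,np.array(p)/k,.008) for p in [(377,75),(469,75),(462,277),(380,277)]]); print('screws',S.mean(0))
print('tool yaw',np.degrees(np.arctan2(R[1,1],R[0,1])))
w1=[(475,240),(605,196),(641,345),(521,383)]; w5=[(320,48),(526,48),(513,296),(331,297)]
# match order: -x-y.. w1: corner0=-x,-y ; w5: top-left = -x,-y? (left=-y)
print([tri(ray(wcam('w1'),np.array(a)/k),ray(c,np.array(b)/k))[0].round(4) for a,b in zip(w1,w5)])
N=C.copy(); off=R@np.array([-0.0006,-0.0012,0]); tgt=C[:2]-off[:2]
print('TCP target',tgt,'delta',(tgt-np.array(st['eef_pos'])[:2])*100)
```

```text
[[0.4542 0.0766 0.006 ]
 [0.4345 0.169  0.006 ]
 [0.551  0.1953 0.006 ]
 [0.5715 0.1018 0.006 ]] [0.50281758 0.13567548 0.006     ]
[np.float64(0.0945), np.float64(0.1194), np.float64(0.0957), np.float64(0.1199)]
yaw 12.422542211687093 12.191135421665093
[[0.4739 0.1017 0.03  ]
 [0.4623 0.154  0.03  ]
 [0.5244 0.1689 0.03  ]
 [0.536  0.1144 0.03  ]] [0.49914975 0.13476488 0.03      ]
screws [0.50312544 0.13541202 0.008     ]
tool yaw 12.02444390332213
[array([0.4542, 0.0768, 0.0067]), array([0.4349, 0.1686, 0.0083]), array([0.5515, 0.1948, 0.0056]), array([0.5714, 0.1019, 0.0059])]
TCP target [0.50386624 0.1365123 ] delta [-5.03110458 -0.09726624]
```

jog_arm([
  [[0,0,0.002,-2.5,-0.05,-2,1],[0,0,0.002,-2.5,-0.05,-3,1],[0,0,0,0,0,-2.5,1],[0,0,0,0,0,0,1],[0,0,0,0,0,-1,1],[0,0,0,0,0,-1,1],[0,0,0,0,0,-0.7,1],[0,0,0,0,0,-0.7,1],[0,0,0,0,0,-0.5,1],[0,0,0,0,0,0,1]],
])

```text
t: 7.35
eef_pos: [0.5041, 0.1366, 0.0851]
tool_rot: [[-0.212, 0.977, -0.003], [0.977, 0.212, -0.0], [0.0, -0.003, -1.0]]
ft_force: [-4.6, -1.5, -11.6]
width: 0.0489
```

Run:
```python
from h import *
im=snap('wrist','w6')
cv2.imwrite('pics/w6b.png',cv2.resize(im[:,:,::-1],None,fx=1.55,fy=1.55,interpolation=cv2.INTER_CUBIC))
st=ctrl.get_state();print(st['t'],st['eef_pos'],st['ft_force'],st['width'])
```

```text
7.4 [0.5041678  0.13655301 0.0852964 ] [ -4.87103877  -0.85364815 -11.24378689] 0.04890845199199654
```

View pics/w6b.png

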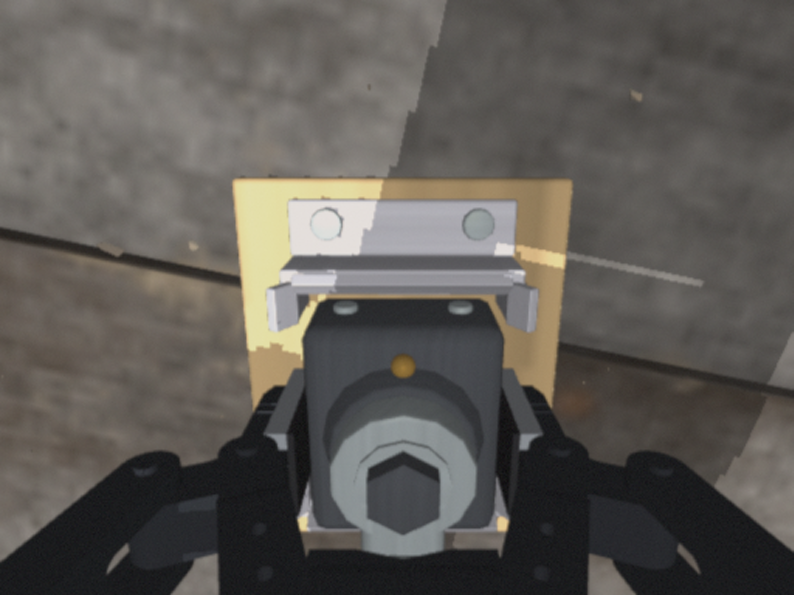

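The unit is in the pocket with a slight x contact on the far lip (about -5 N). I'll back off 1 mm toward the robot, lower 3 mm and release.

jog_arm([
  [[0,0,0,-0.1,-0.02,0,1],[0,0,0,0,0,-0.1,1],[0,0,0,0,0,-0.1,1],[0,0,0,0,0,-0.1,1],[0,0,0,0,0,0,1]],
])

```text
t: 8.02
eef_pos: [0.504, 0.1364, 0.083]
tool_rot: [[-0.212, 0.977, 0.0], [0.977, 0.212, -0.0], [-0.0, 0.0, -1.0]]
ft_force: [-5.2, -0.6, -8.1]
width: 0.0488
```

jog_arm([
  [[0,0,0,-0.1,-0.02,-0.05,1],[0,0,0,0,0,0,1],[0,0,0,0,0,0,0.7],[0,0,0,0,0,0,0.3],[0,0,0,0,0,0,0],[0,0,0,0,0,0,0],[0,0,0,0,0,0,0]],
])

```text
t: 8.9
eef_pos: [0.503, 0.1362, 0.0826]
tool_rot: [[-0.212, 0.977, 0.001], [0.977, 0.212, -0.0], [-0.0, 0.001, -1.0]]
ft_force: [-0.3, -0.2, -0.3]
width: 0.0852
```

Run:
```python
from h import *
im=snap('wrist','w7')
cv2.imwrite('pics/w7b.png',cv2.resize(im[:,:,::-1],None,fx=1.55,fy=1.55,interpolation=cv2.INTER_CUBIC))
st=ctrl.get_state();print(st['t'],st['eef_pos'],st['ft_force'],st['width'])
```

```text
8.95 [0.50297471 0.1361809  0.08253187] [ 0.02851823 -0.70154837 -0.12381796] 0.08552381890737917
```

View pics/w7b.png

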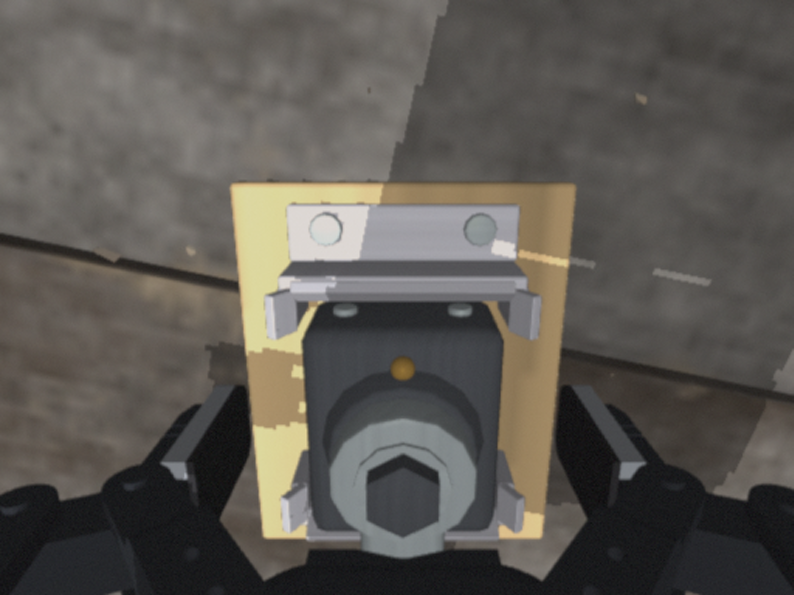

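Seated level, with both stops wrapping the corners. Next I'll raise, move over the stud, half-close and straddle the stud and eye.

jog_arm([
  [[0,0,0,0,0,3,0],[0,0,0,0,0,6,0],[0,0,0,3.9,0.85,0,0.3],[0,0,0,3.9,0.85,0,0.53],[0,0,0,0,0,0,0.53],[0,0,0,0,0,0,0.53],[0,0,0,0,0,0,0.53]],
])

```text
t: 9.82
eef_pos: [0.5801, 0.1531, 0.1724]
tool_rot: [[-0.212, 0.977, -0.001], [0.977, 0.212, -0.0], [0.0, -0.001, -1.0]]
ft_force: [0.5, -0.3, 0.9]
width: 0.0399
```

Run:
```python
from h import *
im=snap('wrist','w8')
cv2.imwrite('pics/w8b.png',cv2.resize(im[:,:,::-1],None,fx=1.55,fy=1.55,interpolation=cv2.INTER_CUBIC))
st=ctrl.get_state();print(st['t'],st['eef_pos'],st['ft_force'],st['width'])
```

```text
9.875 [0.58023375 0.1531044  0.17254361] [-0.29269261 -0.02330851 -0.72016104] 0.040143002260916404
```

View pics/w8b.png

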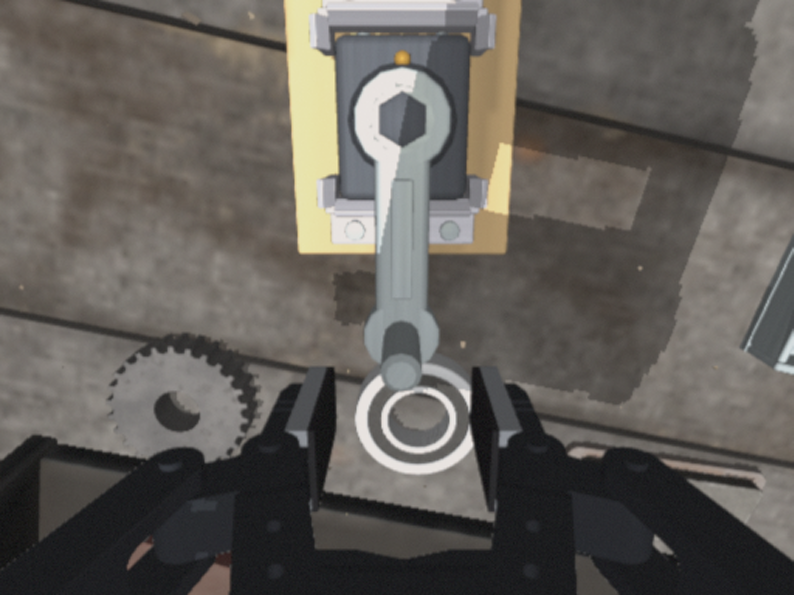

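```bash
cat > st.py <<'E'
from h import *
import sys
# usage: fn nutu nutv studu studv
def rel(fn,nut,stud,base=.006):
    c=wcam(fn); st=json.load(open(f'pics/{fn}.json')); R=np.array(st['tool_rot'])
    N=onz(c,np.array(nut)/1.55,base+.054); S=onz(c,np.array(stud)/1.55,base+.08)
    print('nut',N.round(4),'stud',S.round(4),'len',np.linalg.norm((S-N)[:2]).round(4),'arm world yaw',np.degrees(np.arctan2(S[1]-N[1],S[0]-N[0])).round(2))
    print('stud in tool',(R.T@(S-st['eef_pos'])).round(4))
E
python3 -c "
from st import *
rel('w8',(402,119),(402,372))
c=wcam('w8')
print(onz(c,np.array((337,36))/1.55,.036),onz(c,np.array((467,36))/1.55,.036))"
```

```text
nut [0.5043 0.1355 0.06  ] stud [0.5819 0.1523 0.086 ] len 0.0794 arm world yaw 12.24
stud in tool [-0.0011  0.0016  0.0864]
[0.48125515 0.10667993 0.036     ] [0.47137064 0.15219831 0.036     ]
```

jog_arm([
  [[0,0,0,0,0,-3,0.53],[0,0,0,0,0,-3,0.53],[0,0,0,0,0,0,0.53],[0,0,0,-0.08,0.4,0,0.53],[0,0,0,-0.04,0.2,0,0.53],[0,0,0,-0.04,0.2,0,0.53],[0,0,0,0,0,0,0.53]],
])

```text
t: 10.75
eef_pos: [0.5793, 0.1614, 0.1128]
tool_rot: [[-0.212, 0.977, 0.001], [0.977, 0.212, 0.0], [-0.0, 0.001, -1.0]]
ft_force: [0.1, 0.1, 0.1]
width: 0.04
```

jog_arm([
  [[0,0,0,-0.04,0.2,0,0.53],[0,0,0,0,0,0,0.53]],
])

```text
t: 11.0
eef_pos: [0.5789, 0.1633, 0.1124]
tool_rot: [[-0.212, 0.977, -0.0], [0.977, 0.212, 0.0], [0.0, -0.0, -1.0]]
ft_force: [-0.5, -0.4, -0.1]
width: 0.0402
```

jog_arm([
  [[0,0,0,-0.04,0.2,0,0.53],[0,0,0,0,0,0,0.53]],
])

```text
t: 11.25
eef_pos: [0.5785, 0.1653, 0.1124]
tool_rot: [[-0.212, 0.977, -0.0], [0.977, 0.212, 0.0], [0.0, -0.0, -1.0]]
ft_force: [0.6, -0.0, 0.7]
width: 0.0399
```

Run:
```python
from h import *
im=snap('wrist','w9')
cv2.imwrite('pics/w9b.png',cv2.resize(im[:,:,::-1],None,fx=1.55,fy=1.55,interpolation=cv2.INTER_CUBIC))
```

View pics/w9b.png

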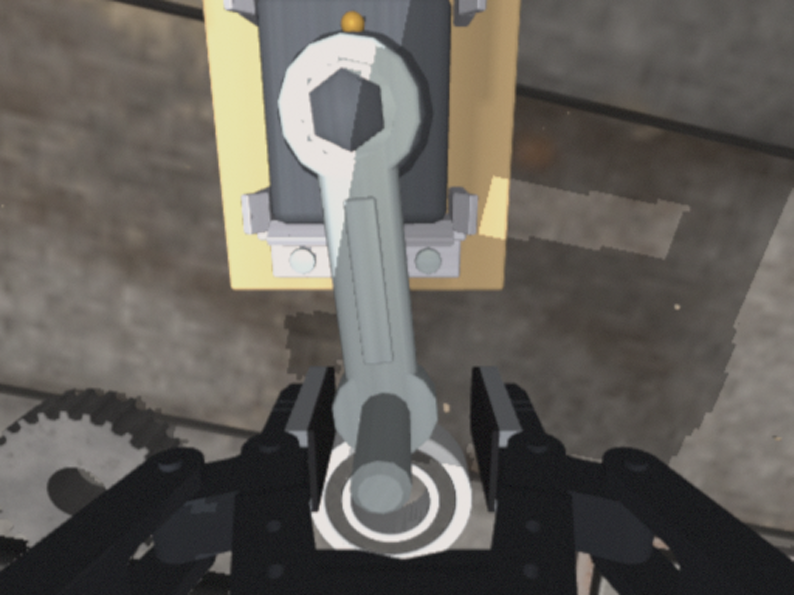

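The arm has visibly swung anticlockwise while the housing stayed put: nut at (347,109), stud top at (380,487).

```bash
python3 -c "
from st import *
rel('w9',(347,109),(380,487))"
```

```text
nut [0.504  0.1356 0.06  ] stud [0.5797 0.1596 0.086 ] len 0.0794 arm world yaw 17.57
stud in tool [-0.0059 -0.      0.0264]
```

jog_arm([
  [[0,0,0,-0.06,0.3,0,0.53],[0,0,0,-0.06,0.3,0,0.53],[0,0,0,-0.07,0.3,0,0.53],[0,0,0,0,0,0,0.53]],
])

```text
t: 11.8
eef_pos: [0.5765, 0.1745, 0.1124]
tool_rot: [[-0.212, 0.977, -0.0], [0.977, 0.212, 0.0], [0.0, -0.0, -1.0]]
ft_force: [-0.4, 0.3, 0.2]
width: 0.0401
```

jog_arm([
  [[0,0,0,-0.08,0.25,0,0.53],[0,0,0,0,0,0,0.53]],
])

```text
t: 12.05
eef_pos: [0.5757, 0.1768, 0.1124]
tool_rot: [[-0.212, 0.977, -0.0], [0.977, 0.212, 0.0], [0.0, -0.0, -1.0]]
ft_force: [-0.4, 1.0, -0.7]
width: 0.0403
```

jog_arm([
  [[0,0,0,-0.08,0.2,0,0.53],[0,0,0,0,0,0,0.53]],
])

```text
t: 12.3
eef_pos: [0.5749, 0.1788, 0.1124]
tool_rot: [[-0.212, 0.977, -0.0], [0.977, 0.212, 0.0], [0.0, -0.0, -1.0]]
ft_force: [0.4, 0.0, 0.4]
width: 0.0398
```

jog_arm([
  [[0,0,0,-0.08,0.2,0,0.53],[0,0,0,0,0,0,0.53]],
])

```text
t: 12.55
eef_pos: [0.5741, 0.1808, 0.1124]
tool_rot: [[-0.212, 0.977, -0.0], [0.977, 0.212, 0.0], [0.0, -0.0, -1.0]]
ft_force: [-0.5, -0.1, -0.3]
width: 0.04
```

jog_arm([
  [[0,0,0,-0.05,0.15,0,0.53],[0,0,0,0,0,0,0.53]],
])

```text
t: 12.8
eef_pos: [0.5737, 0.1822, 0.1124]
tool_rot: [[-0.212, 0.977, -0.0], [0.977, 0.212, -0.0], [-0.0, -0.0, -1.0]]
ft_force: [0.6, -1.2, -0.3]
width: 0.0402
```

Run:
```python
from h import *
im=snap('wrist','w10')
cv2.imwrite('pics/w10b.png',cv2.resize(im[:,:,::-1],None,fx=1.55,fy=1.55,interpolation=cv2.INTER_CUBIC))
```

```text
(no output)
```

View pics/w10b.png

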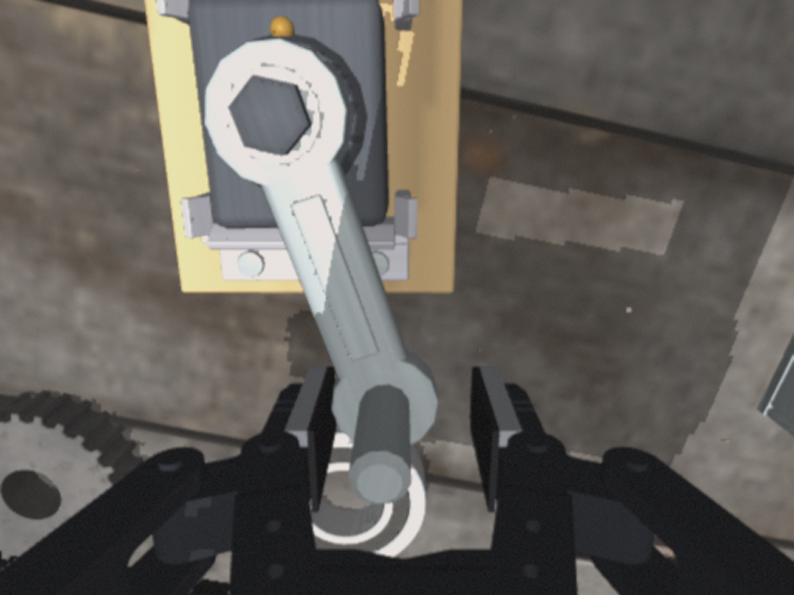

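```bash
python3 -c "
from st import *
rel('w10',(270,117),(380,477))"
```

```text
nut [0.5045 0.136  0.06  ] stud [0.5724 0.1759 0.086 ] len 0.0787 arm world yaw 30.43
stud in tool [-0.0059 -0.0026  0.0264]
```

jog_arm([
  [[0,0,0,-0.05,0.15,0,0.53],[0,0,0,0,0,0,0.53]],
])

```text
t: 13.1
eef_pos: [0.5731, 0.1836, 0.1124]
tool_rot: [[-0.212, 0.977, -0.0], [0.977, 0.212, -0.0], [-0.0, -0.0, -1.0]]
ft_force: [-0.7, -2.5, -0.4]
width: 0.04
```

jog_arm([
  [[0,0,0,-0.04,0.1,0,0.53],[0,0,0,0,0,0,0.53]],
])

```text
t: 13.35
eef_pos: [0.5727, 0.1845, 0.1124]
tool_rot: [[-0.212, 0.977, -0.0], [0.977, 0.212, -0.0], [-0.0, -0.0, -1.0]]
ft_force: [-0.8, -3.9, 0.8]
width: 0.0403
```

Run:
```python
from h import *
im=snap('wrist','w11')
cv2.imwrite('pics/w11b.png',cv2.resize(im[:,:,::-1],None,fx=1.55,fy=1.55,interpolation=cv2.INTER_CUBIC))
```

```text
(no output)
```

View pics/w11b.png

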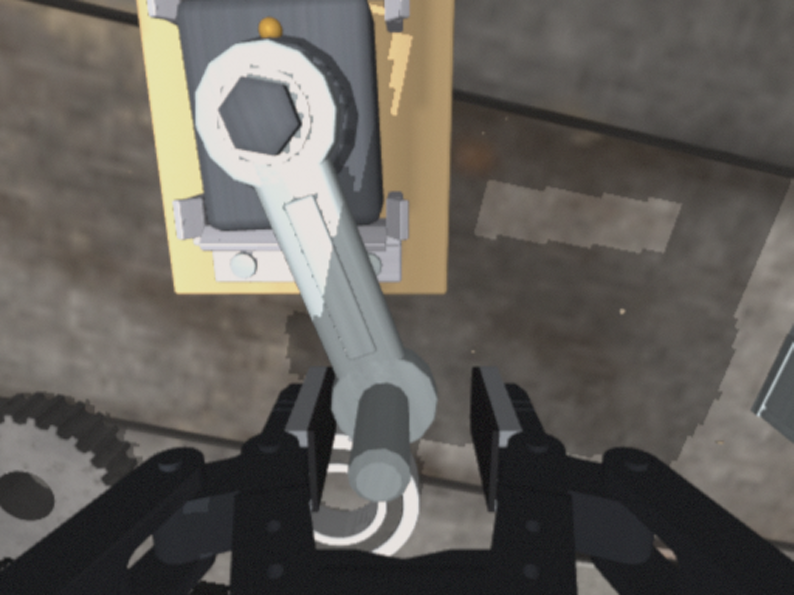

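Measured arm yaw is 30.4° against the housing's ~12°, about 0.32 rad, and the force rose to 4 N, so this is the anticlockwise stop. Unit A is therefore the worn one. Now the clockwise swing.

jog_arm([
  [[0,0,0,0.1,-0.5,0,0.53],[0,0,0,0.1,-0.5,0,0.53],[0,0,0,0.1,-0.5,0,0.53],[0,0,0,0.1,-0.5,0,0.53],[0,0,0,0.1,-0.5,0,0.53],[0,0,0,0.1,-0.5,0,0.53],[0,0,0,0.1,-0.5,0,0.53],[0,0,0,0.1,-0.5,0,0.53],[0,0,0,0.1,-0.5,0,0.53],[0,0,0,0.1,-0.5,0,0.53],[0,0,0,0.1,-0.4,0,0.53],[0,0,0,0.05,-0.3,0,0.53],[0,0,0,0,0,0,0.53]],
])

```text
t: 15.02
eef_pos: [0.5843, 0.1275, 0.1124]
tool_rot: [[-0.212, 0.977, -0.0], [0.977, 0.212, -0.0], [-0.0, -0.0, -1.0]]
ft_force: [0.5, -0.5, 0.1]
width: 0.0407
```

jog_arm([
  [[0,0,0,0,-0.2,0,0.53],[0,0,0,0,0,0,0.53]],
])

```text
t: 15.28
eef_pos: [0.5843, 0.1257, 0.1124]
tool_rot: [[-0.212, 0.977, 0.0], [0.977, 0.212, 0.0], [0.0, 0.0, -1.0]]
ft_force: [-0.1, 0.5, 0.1]
width: 0.0397
```

jog_arm([
  [[0,0,0,0,-0.2,0,0.53],[0,0,0,0,0,0,0.53]],
])

```text
t: 15.52
eef_pos: [0.5843, 0.1236, 0.1125]
tool_rot: [[-0.212, 0.977, 0.0], [0.977, 0.212, -0.0], [-0.0, 0.0, -1.0]]
ft_force: [0.9, 0.5, -0.4]
width: 0.04
```

jog_arm([
  [[0,0,0,0,-0.2,0,0.53],[0,0,0,0,0,0,0.53]],
])

```text
t: 15.78
eef_pos: [0.5843, 0.1215, 0.1124]
tool_rot: [[-0.212, 0.977, -0.0], [0.977, 0.212, -0.0], [-0.0, -0.0, -1.0]]
ft_force: [0.4, -0.1, -0.5]
width: 0.0403
```

jog_arm([
  [[0,0,0,0,-0.15,0,0.53],[0,0,0,0,0,0,0.53]],
])

```text
t: 16.02
eef_pos: [0.5843, 0.1201, 0.1124]
tool_rot: [[-0.212, 0.977, -0.0], [0.977, 0.212, 0.0], [0.0, -0.0, -1.0]]
ft_force: [1.2, 0.0, -0.3]
width: 0.0403
```

Run:
```python
from h import *
im=snap('wrist','w12')
cv2.imwrite('pics/w12b.png',cv2.resize(im[:,:,::-1],None,fx=1.55,fy=1.55,interpolation=cv2.INTER_CUBIC))
```

```text
(no output)
```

View pics/w12b.png

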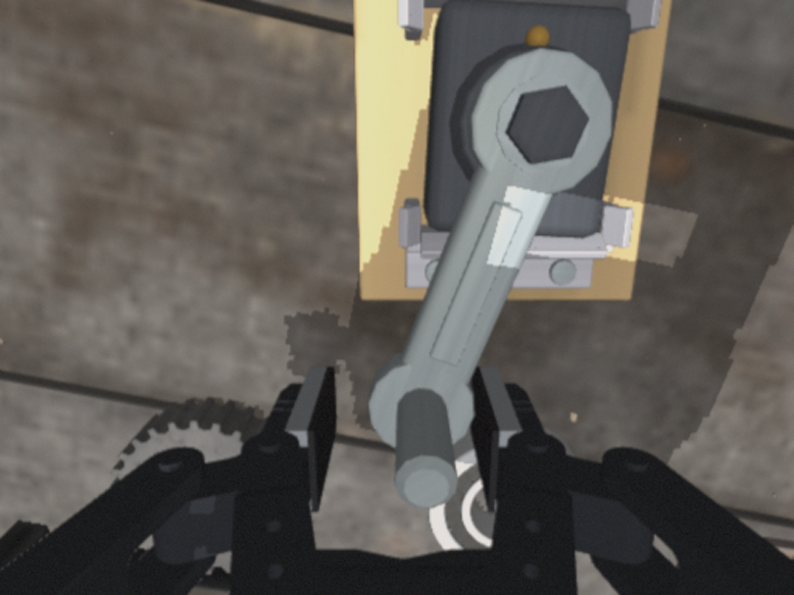

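```bash
python3 -c "
from st import *
rel('w12',(547,123),(425,482))"
```

```text
nut [0.5033 0.1346 0.06  ] stud [0.5822 0.1237 0.086 ] len 0.0797 arm world yaw -7.83
stud in tool [ 0.004  -0.0013  0.0264]
```

jog_arm([
  [[0,0,0,0,-0.15,0,0.53],[0,0,0,0,0,0,0.53]],
])

```text
t: 16.32
eef_pos: [0.5843, 0.1187, 0.1124]
tool_rot: [[-0.212, 0.977, -0.0], [0.977, 0.212, 0.0], [0.0, -0.0, -1.0]]
ft_force: [-0.8, 0.6, 0.3]
width: 0.0402
```

jog_arm([
  [[0,0,0,0,-0.15,0,0.53],[0,0,0,0,0,0,0.53]],
])

```text
t: 16.58
eef_pos: [0.5842, 0.1175, 0.1124]
tool_rot: [[-0.212, 0.977, -0.0], [0.977, 0.212, 0.001], [0.001, -0.0, -1.0]]
ft_force: [-0.5, 5.0, 1.1]
width: 0.0402
```

Clockwise stop reached: about -0.35 rad, force 5 N. Now anticlockwise again.

jog_arm([
  [[0,0,0,-0.1,0.6,0,0.53],[0,0,0,-0.1,0.6,0,0.53],[0,0,0,-0.1,0.6,0,0.53],[0,0,0,-0.1,0.6,0,0.53],[0,0,0,-0.1,0.6,0,0.53],[0,0,0,-0.1,0.6,0,0.53],[0,0,0,-0.1,0.6,0,0.53],[0,0,0,-0.1,0.6,0,0.53],[0,0,0,-0.1,0.5,0,0.53],[0,0,0,-0.1,0.4,0,0.53],[0,0,0,-0.05,0.3,0,0.53],[0,0,0,-0.05,0.2,0,0.53],[0,0,0,-0.05,0.2,0,0.53],[0,0,0,0,0,0,0.53]],
])

```text
t: 18.32
eef_pos: [0.5727, 0.1813, 0.1124]
tool_rot: [[-0.212, 0.977, -0.0], [0.977, 0.212, 0.0], [0.0, -0.0, -1.0]]
ft_force: [-0.2, 0.3, 0.6]
width: 0.04
```

jog_arm([
  [[0,0,0,-0.05,0.15,0,0.53],[0,0,0,0,0,0,0.53]],
])

```text
t: 18.58
eef_pos: [0.5723, 0.1828, 0.1124]
tool_rot: [[-0.212, 0.977, 0.0], [0.977, 0.212, 0.0], [0.0, 0.0, -1.0]]
ft_force: [-0.3, -0.3, 0.2]
width: 0.0403
```

jog_arm([
  [[0,0,0,-0.03,0.1,0,0.53],[0,0,0,0,0,0,0.53]],
])

```text
t: 18.82
eef_pos: [0.572, 0.1837, 0.1124]
tool_rot: [[-0.212, 0.977, -0.0], [0.977, 0.212, -0.0], [-0.0, -0.0, -1.0]]
ft_force: [0.3, -2.0, -0.4]
width: 0.04
```

jog_arm([
  [[0,0,0,-0.03,0.15,0,0.53],[0,0,0,0,0,0,0.53]],
])

```text
t: 19.08
eef_pos: [0.5716, 0.1851, 0.1124]
tool_rot: [[-0.212, 0.977, -0.0], [0.977, 0.212, -0.0], [-0.0, -0.0, -1.0]]
ft_force: [-1.0, -3.0, 0.7]
width: 0.04
```

Run:
```python
from h import *
im=snap('wrist','w13')
cv2.imwrite('pics/w13b.png',cv2.resize(im[:,:,::-1],None,fx=1.55,fy=1.55,interpolation=cv2.INTER_CUBIC))
```

```text
(no output)
```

View pics/w13b.png

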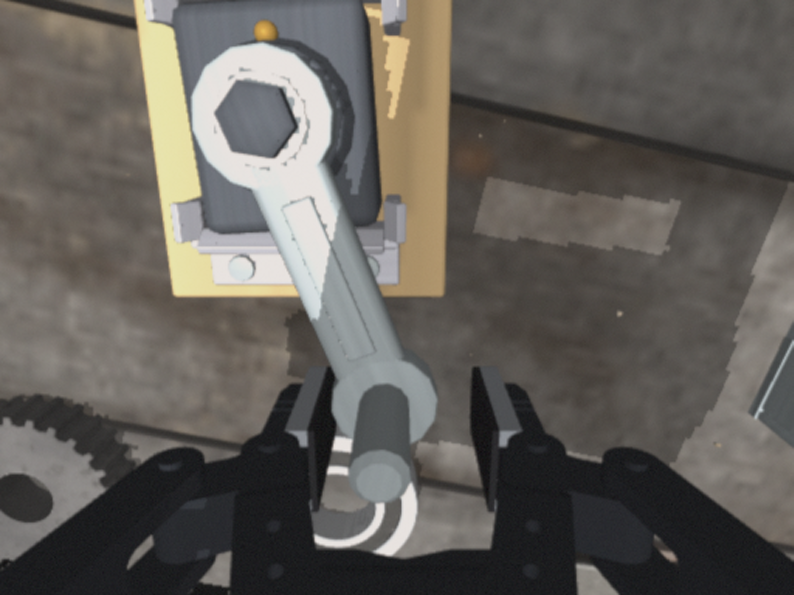

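The second anticlockwise stop matches the first: nut at (255,118), stud top at (380,475). One more clockwise swing completes the second full rocking, then I'll return the arm to mid-position.

jog_arm([
  [[0,0,0,0.1,-0.6,0,0.53],[0,0,0,0.1,-0.6,0,0.53],[0,0,0,0.1,-0.6,0,0.53],[0,0,0,0.1,-0.6,0,0.53],[0,0,0,0.1,-0.6,0,0.53],[0,0,0,0.1,-0.6,0,0.53],[0,0,0,0.1,-0.6,0,0.53],[0,0,0,0.1,-0.6,0,0.53],[0,0,0,0.1,-0.6,0,0.53],[0,0,0,0.1,-0.4,0,0.53],[0,0,0,0.1,-0.3,0,0.53],[0,0,0,0.1,-0.2,0,0.53],[0,0,0,0,-0.2,0,0.53],[0,0,0,0,-0.1,0,0.53],[0,0,0,0,0,0,0.53]],
])

```text
t: 21.0
eef_pos: [0.5835, 0.1194, 0.1124]
tool_rot: [[-0.212, 0.977, -0.0], [0.977, 0.212, 0.0], [0.0, -0.0, -1.0]]
ft_force: [-2.6, 4.0, -0.1]
width: 0.0402
```

jog_arm([
  [[0,0,0,0,-0.1,0,0.53],[0,0,0,0,0,0,0.53]],
])

```text
t: 21.25
eef_pos: [0.5834, 0.1183, 0.1123]
tool_rot: [[-0.212, 0.977, -0.001], [0.977, 0.212, 0.0], [0.0, -0.001, -1.0]]
ft_force: [-2.2, 4.0, 0.0]
width: 0.0402
```

jog_arm([
  [[0,0,0,-0.05,0.6,0,0.53],[0,0,0,0,0.6,0,0.53],[0,0,0,-0.05,0.6,0,0.53],[0,0,0,0,0.6,0,0.53],[0,0,0,-0.05,0.6,0,0.53],[0,0,0,0,0.6,0,0.53],[0,0,0,-0.05,0.3,0,0.53],[0,0,0,0.1,-0.5,0,0.53],[0,0,0,0,0,3,0.53],[0,0,0,0,0,3,0.3],[0,0,0,0,0,0,0],[0,0,0,-3.9,-0.85,0,0],[0,0,0,-3.9,-0.85,0,0],[0,0,0,0,0,0,0],[0,0,0,0,0,0,0]],
])

```text
t: 23.12
eef_pos: [0.5053, 0.135, 0.1722]
tool_rot: [[-0.212, 0.977, 0.0], [0.977, 0.212, 0.0], [-0.0, 0.0, -1.0]]
ft_force: [-0.1, -0.2, -0.4]
width: 0.085
```

Run:
```python
from h import *
im=snap('wrist','w14')
cv2.imwrite('pics/w14b.png',cv2.resize(im[:,:,::-1],None,fx=1.55,fy=1.55,interpolation=cv2.INTER_CUBIC))
```

```text
(no output)
```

View pics/w14b.png

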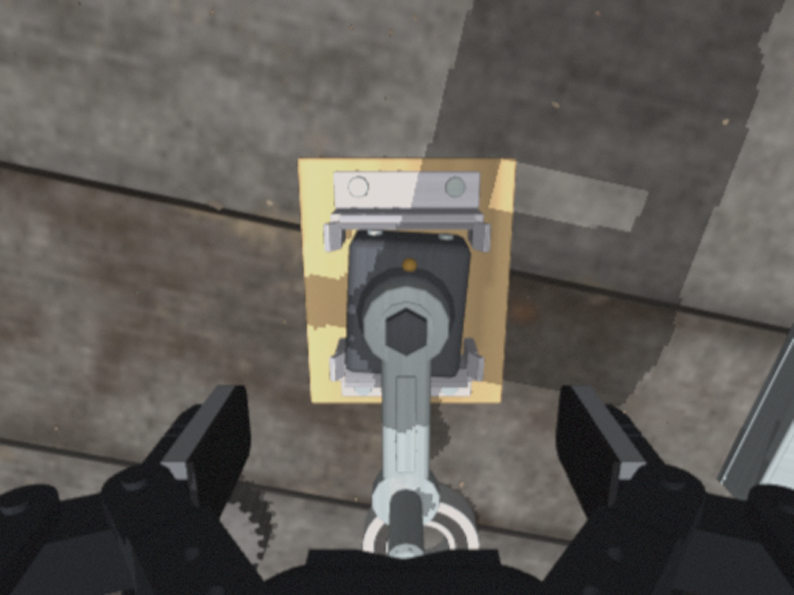

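Run:
```python
from h import *
c=wcam('w14');k=1.55
N=onz(c,np.array((406,332))/k,.06);D=onz(c,np.array((409,265))/k,.0425);print(N,D,np.degrees(np.arctan2(*(N-D)[1::-1])))
```

```text
[0.50312103 0.13491433 0.06      ] [0.48207545 0.13163222 0.0425    ] 8.864004580062826
```

jog_arm([
  [[0,0,-0.05,-0.2,0,-3,0],[0,0,0,0,0,-3,0],[0,0,0,0,0,-2.9,0],[0,0,0,0,0,0,0.4],[0,0,0,0,0,0,0.8],[0,0,0,0,0,0,1],[0,0,0,0,0,0,1],[0,0,0,0,0,0,1],[0,0,0,0,0,0,1],[0,0,0,0,0,2,1],[0,0,0,0,0,3,1],[0,0,0,0,0,4,1],[0,0,0,0,0,0,1]],
])

```text
t: 24.8
eef_pos: [0.5031, 0.1352, 0.1749]
tool_rot: [[-0.163, 0.987, 0.004], [0.987, 0.163, 0.0], [-0.001, 0.004, -1.0]]
ft_force: [0.4, 0.3, -9.6]
width: 0.049
```

Run:
```python
from h import *
im=snap('wrist','w15')
cv2.imwrite('pics/w15b.png',cv2.resize(im[:,:,::-1],None,fx=1.55,fy=1.55,interpolation=cv2.INTER_CUBIC))
t=grab_frame('top'); crop(t,105,150,365,280,3,'pics/t2.png')
S,T=cam('scene'),cam('top')
# tray rim corners from initial images z=.026 ; floor
im=cv2.imread('pics/top0.png')
for p in [(38/3+105,134/3+150),(202/3+105,134/3+150),(195/3+105,295/3+150),(30/3+105,294/3+150)]: print(onz(T,p,.026).round(3))
```

```text
[0.575 0.505 0.026]
[0.571 0.32  0.026]
[0.391 0.325 0.026]
[0.397 0.506 0.026]
```

View pics/w15b.png

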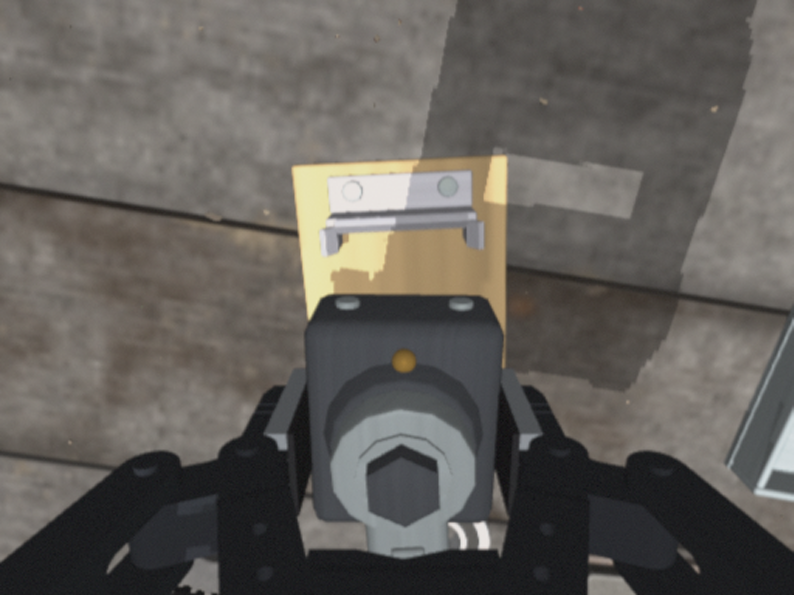

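View pics/t2.png

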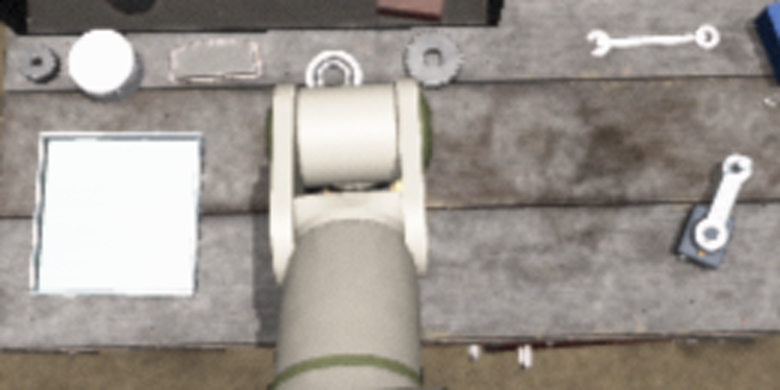

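Unit A is held straight, the other objects haven't moved, and the tray centre is near (0.485, 0.414). Next I'll carry it over the tray.

jog_arm([
  [[0,0,0,-0.3,4.6,0,1],[0,0,0,-0.3,4.6,0,1],[0,0,0,-0.3,4.6,0,1],[0,0,0,-0.3,4.7,0,1],[0,0,0,-0.3,4.7,0,1],[0,0,0,-0.3,4.6,0,1],[0,0,0,0,0,0,1],[0,0,0,0,0,0,1]],
])

```text
t: 25.9
eef_pos: [0.484, 0.4127, 0.1708]
tool_rot: [[-0.163, 0.987, -0.004], [0.987, 0.163, -0.003], [-0.002, -0.004, -1.0]]
ft_force: [0.3, -0.3, -8.7]
width: 0.0489
```

Run:
```python
from h import *
im=snap('wrist','w16')
cv2.imwrite('pics/w16b.png',cv2.resize(im[:,:,::-1],None,fx=1.55,fy=1.55,interpolation=cv2.INTER_CUBIC))
```

```text
(no output)
```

View pics/w16b.png

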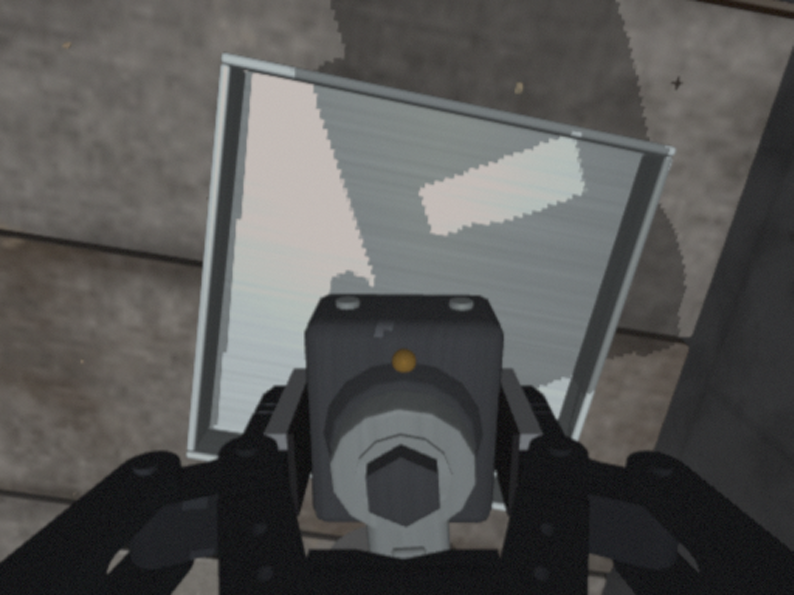

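Run:
```python
from h import *
c=wcam('w16');k=1.55
for p in [(224,58),(673,150),(190,456)]: print(onz(c,np.array(p)/k,.026).round(4))
```

```text
[0.3959 0.3285 0.026 ]
[0.4005 0.5062 0.026 ]
[0.5731 0.3239 0.026 ]
```

Tray rim corners give its centre as (0.487, 0.415), so the tool is within 3 mm of it. Lowering.

jog_arm([
  [[0,0,0,0.2,0.2,-3,1],[0,0,0,0,0,-3,1],[0,0,0,0,0,-1.3,1],[0,0,0,0,0,-0.7,1],[0,0,0,0,0,-0.5,1],[0,0,0,0,0,0,1],[0,0,0,0,0,0,1]],
])

```text
t: 26.82
eef_pos: [0.4869, 0.4153, 0.0891]
tool_rot: [[-0.163, 0.987, 0.001], [0.987, 0.163, 0.001], [0.0, 0.001, -1.0]]
ft_force: [-0.0, -0.2, -9.2]
width: 0.0494
```

jog_arm([
  [[0,0,0,0,0,-0.2,1],[0,0,0,0,0,-0.1,1],[0,0,0,0,0,0,1]],
])

```text
t: 27.2
eef_pos: [0.4867, 0.4152, 0.0853]
tool_rot: [[-0.163, 0.987, -0.0], [0.987, 0.163, -0.0], [-0.0, -0.0, -1.0]]
ft_force: [-0.3, 0.1, -8.5]
width: 0.0487
```

jog_arm([
  [[0,0,0,0,0,-0.2,1],[0,0,0,0,0,-0.1,1],[0,0,0,0,0,0,1]],
])

```text
t: 27.58
eef_pos: [0.4867, 0.4152, 0.0827]
tool_rot: [[-0.163, 0.987, 0.0], [0.987, 0.163, 0.0], [0.0, 0.0, -1.0]]
ft_force: [-2.2, -1.2, -5.1]
width: 0.0489
```

jog_arm([
  [[0,0,0,0,0,-0.1,1],[0,0,0,0,0,0,1]],
])

```text
t: 27.82
eef_pos: [0.4867, 0.4152, 0.0826]
tool_rot: [[-0.163, 0.987, 0.001], [0.987, 0.163, 0.0], [0.0, 0.001, -1.0]]
ft_force: [-3.9, -2.2, 4.1]
width: 0.0488
```

The unit is down: the vertical force has flipped to +4 N. Release and rise.

jog_arm([
  [[0,0,0,0,0,0.05,0.7],[0,0,0,0,0,0,0.3],[0,0,0,0,0,0,0],[0,0,0,0,0,0,0],[0,0,0,0,0,0,0],[0,0,0,0,0,3,0],[0,0,0,0,0,6,0],[0,0,0,-1.5,0,5,0],[0,0,0,-3,0,3,0],[0,0,0,0,0,0,0],[0,0,0,0,0,0,0]],
])

```text
t: 29.2
eef_pos: [0.4419, 0.415, 0.251]
tool_rot: [[-0.163, 0.987, -0.001], [0.987, 0.163, -0.001], [-0.001, -0.001, -1.0]]
ft_force: [0.5, 0.2, 0.1]
width: 0.0852
```

Run:
```python
from h import *
im=snap('wrist','w17')
cv2.imwrite('pics/w17b.png',cv2.resize(im[:,:,::-1],None,fx=1.55,fy=1.55,interpolation=cv2.INTER_CUBIC))
s=grab_frame('scene'); crop(s,130,90,390,350,2.3,'pics/s3.png')
```

```text
(no output)
```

View pics/w17b.png

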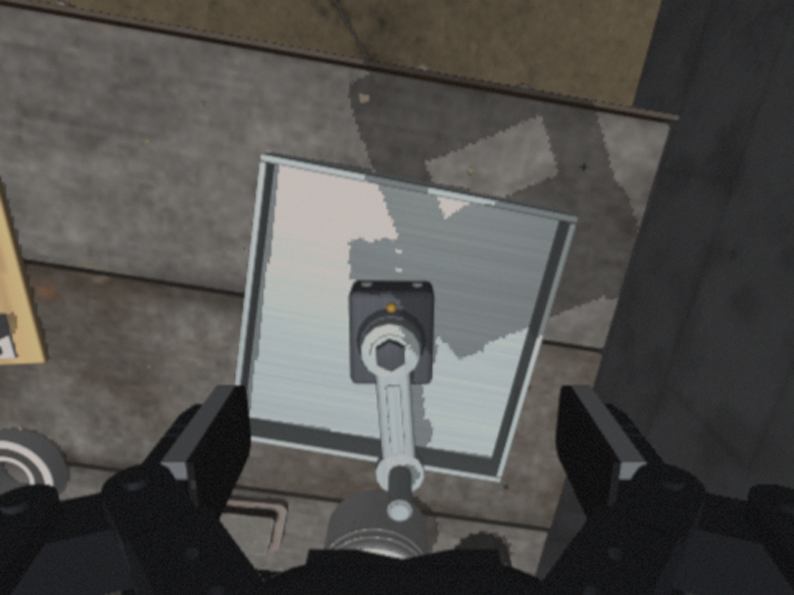

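View pics/s3.png

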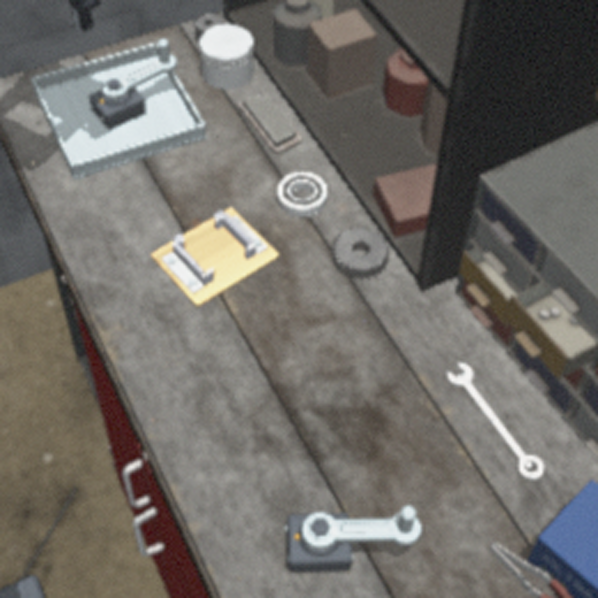

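The wrist view shows the worn unit upright at the tray's centre, with its nut at (391,353). In the scene view the sound unit, bearing, gear and spanner are where they started. The gripper is open and clear, so I'm handing in.

```bash
python3 -c "
from h import *
c=wcam('w17');print('nut',onz(c,np.array((391,353))/1.55,.058))
print(ctrl.sign_off()); print(ctrl.get_state()['t'])"
```

```text
nut [0.48465916 0.41472386 0.058     ]
the job is handed in; nothing more can be done
None
the job is handed in; nothing more can be done
```

I set the unit nearer the cradle into it and rocked its arm twice: anticlockwise, clockwise, anticlockwise, clockwise. It swung about ±0.3 rad before the stops, where I felt 3–5 N. That makes it the worn unit, and I stood it in the scrap tray and handed in at about 29 s of the 69 s allowed.

- **Worn unit:** the last wrist picture puts its pivot at (0.485, 0.415), about 2 mm from the tray's measured centre. It looks upright, and the gripper was open and clear of it.
- **Sound unit and bystanders:** the sound unit was never touched and stands on the bench. The bearing, gear and spanner look unmoved in the scene picture.
- **Stop angles:** I measured arm angles of +0.32 and −0.35 rad, slightly over the stated 0.30. They were taken against the cradle's axis and so include the housing's small turn in its pocket. The final clockwise stop was judged by force only, not by picture.
- **Placing in the cradle:** the unit pressed on an end stop with about 5 N on the way in. I moved it back 2 mm in all and it seated level.

No check failed. Sign-off gave no verdict.

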